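Shut and latch the sprung hatch of a junction box

TASK

The hatch on top of the grey junction box is sprung and stands ajar. Press it fully down, and while holding it down turn the black wing knob clockwise (seen from above) about a quarter turn, until its hidden tongue is squarely behind the frame edge and the hatch stays shut when you let go. Leave the small things lying beside the box where they are.

Things in the scene. Friction and masses are not known exactly. Their poses are not given: they have to be found in the camera images.
- junction_box: Fixed grey metal box, 160 x 210 x 100 mm high (own x, y, z); origin at the centre of its underside; x points away from the robot, y to the left (yaw within 0.35 rad). Its open top has a frame 6 mm thick, all covered by an aluminium hatch hinged on the left. Two cable glands stick out 18 mm on the left side, at half height.
- hatch (a joint): Opening angle of the hatch, rad: 0 = fully shut (hard stop), growing as its right side rises. Hinge line along x of the box, 98 mm left (+y) of its middle, 101 mm above the bench. Unlatched, a spring with some friction lifts it to 0.2 to 0.35; 2 to 6 N straight down at the knob shuts it. Latched it rests at 0 to 0.02.
- hatch_edge (a point): Middle of the hatch's right (free) edge, on its top face; axes turn with the hatch. Plate 154 x 198 x 3 mm; shut, its top face is 103 mm above the bench. Flat trim up to 1.2 mm high; only the knob stands up from it.
- frame_edge (a point): Middle of the top of the frame's right (-y) side, 100 mm above the bench: the edge behind which (below which) the tongue must swing; 23 mm wide, 6 mm thick, hidden under the shut hatch. The tongue can pass below it only while the hatch is pressed to below about 0.015 rad (2.5 mm of slack at the knob).
- wing_knob (a joint): Angle of the wing knob, rad, growing clockwise seen from above; stops at -0.1 and 1.65. At 0 the tongue points along +x of the box, parallel to the frame edge; at 1.57 to the right (-y), squarely behind it. Starts at 0 to 0.4, clear of the frame; from 0.6 it overlaps the frame and, with the hatch up, would land on top. Friction (0.06 N m) keeps it where it is left.
- knob_grip (a point): On the knob's turning axis, half-way up the wing, 16 mm above the hatch's top face, 158 mm from the hinge line (60 mm right of the box's middle). x along the wing to its longer end (which points as the tongue does), z up the axis. Wing: upright black bar 12 mm thick (y), 3.5 to 28.5 mm above the hatch, reaching 31 mm from the axis one way, 21 mm the other; flat over 17 mm either way.
- ring_clamp_mid (a point): Bystander: loose small metal ring clamp 70 x 49 x 20 mm, lying to the right of the box; point at its middle, half-way up.
- blank_flange_1_mid (a point): Bystander: loose small round metal flange 34 mm across, 8 mm high, lying to the right of the ring clamp; point at its middle.
- blank_cap_mid (a point): Bystander: loose metal disc (blank cap) 40 mm across, 6 mm high, to the left of the box; point at its middle.

How it is judged:
At the end, for the whole second after the job is handed in: The hatch stays shut by itself (at rest, opening angle below 0.04 rad) with the wing knob turned to more than 1.2 rad, so that the tongue is behind the frame edge (value of joint hatch below 0.04 rad and value of joint wing_knob above 1.2 rad and velocity of joint hatch between -0.05 and 0.05 rad/s); the robot touches nothing.
It fails at once if a thing lying beside the box is shifted by more than 40 mm (distance of any of ring_clamp_mid, blank_flange_1_mid, blank_cap_mid from where it was at the start of the episode above 0.04 m).
It also fails if it takes over 38 s, if anything falls off the work surface, if the arm or the gripper's body presses on something with over 40 N, if the wrist force passes 120 N, or if a joint passes its speed limit or range.

ROBOT

A 7-joint arm with a two-finger parallel gripper is mounted at the origin on a cart in front of the work surface, level with it; the furniture and walls round the work are solid. World frame = base frame: x ahead of the robot, y to its left, z up, the work surface at z = 0. Lengths are in m, angles in rad, forces in N, time in s.
With the tool pointing down it reaches from about 0.4 to 0.85 m from the base axis. Payload 10.4 kg.
Tool frame: the origin (TCP) lies midway between the tips of the shut fingers; the grasp point (between the pads) lies 19 mm behind it; z points along the fingers, y is the line along which they close (so a half turn about z gives the same grasp; the last joint's range is limited). The gripper opens to 87 mm and grips with 3 to 60 N. Pads are 19 mm wide; open, the fingers measure 117 mm over their backs; the gripper's body (75 mm by 190 mm) begins 51 mm behind the grasp point.
Start: joints at [1.281, 0.332, -0.065, 1.46, 0.022, 1.35, -0.088], TCP at [0.165, -0.603, 0.223] pointing down, gripper open.
Joint ranges: [-2.6, 2.6], [-0.5, 2.12], [-1.47, 1.34], [0.16, 2.42], [-1.27, 4.41], [0.06, 2.06], [-2.6, 2.6]. Speed limits (rad/s): [2.22, 2.22, 2.79, 2.79, 3.14, 3.14, 3.14].

INTERFACE

Orientations are given as a unit quaternion [x, y, z, w].
In Python, from bench import r gives the robot as it stands.
- The arm moves only by the tool arm_command, never from a script. Its arguments are lists of equal length, an entry for each row: "xyz": the shift along the world's x, y, z in m, a list of three; "rot": the turn, a rotation vector about the world's x, y, z in rad, a list of three. In form: {"xyz": [[tx, ty, tz], ...], "rot": [[ax, ay, az], ...]}. A call has 1 to 20 rows; each row is the pose to reach, as a shift and turn from the pose commanded when the call began; what a row does not reach only later rows make up. A row lasts 1/12 s, in which the tool goes at most 41.7 mm and 7.16 degrees, less where a joint would pass 70% of its speed; a pose out of reach is approached as far as the arm can. A call with a gripper value outside its range is refused whole. "grip" is the opening, from 0 (shut) to 1 (fully open), set as the call begins (left out, the last holds). The fingers move at their own pace and stop on an object; "squeeze" is the grip in N (left out, the last holds). Time passes only in rows, so rows that repeat a pose let the fingers close. It gives the time, the measured TCP pose, the force, the opening and the grip force at its end, in the units of the state.
- r.read_state(): the state, without advancing time (a new reading comes with each control period).
- r.camera(name): name is "side" or "top" or "wrist"; returns the picture (400x640x3 uint8, red, green, blue); there is no depth.
- r.camera_model(name): a dict with "fx", "fy", "cx", "cy" (pixels), "k1" (the pictures are not rectified: a ray, as slopes to the right and down, at radius r is drawn at 1 + k1 r^2 times it, then the intrinsics apply), "T" (4x4, takes a point from camera to world coordinates). Camera axes: x right, y up, looking along -z (the intrinsics and any distortion apply to the point x, -y, -z); pixel columns grow to the right and rows downward; lengths in m; the calibration is good to about 2 mm. A picture is of the moment at which its call begins: read the wrist's pose just before it. camera_model takes no time and is no camera call; for the wrist camera it gives the pose at the moment of the call.
- r.close_job(): hands the job in; it is judged then, once.
Trained networks look in the newest picture that a camera, given by its name, has taken for a name from the list of things; names that differ only in an ending like _2 or _b are one class to them, and where a whole thing is asked for, a point or a joint stands for the part that bears it (a point fixed in the world has none). Each returns a list of dicts, best first, with "conf" (0 to 1); they miss things now and then, are a little off and sometimes report something else, mostly with a low value. They report only what shows in the picture. A call takes as long as a camera call.
- r.look_for(label, camera): "at" ([x, y, z] in m, in the coordinates of the camera as it stood for that picture, good to about 4 mm: the middle of the surface that is visible of it).
- r.spot_point(label, camera): "at" ([x, y, z] in m, in the coordinates of the camera as it stood for that picture, good to about 4 mm: a listed point, or the origin of a listed thing).
The state is a dict: "time": time; "joint_positions": joint angles; "joint_vel": joint speeds; "joint_torque": joint torques, N m; "ee_pos": TCP position; "eef_rot": TCP orientation; "ft_force": force on the tool from outside, world axes, zero at the start; "torque": the same for the moment, N m; "width": finger opening in m; "grip_force": force on a finger pad.
Only numpy, scipy, OpenCV 4.12 (cv2) and the standard library are available. Lean on these libraries where they do the work, as an engineer would, in place of code of your own. Each camera call takes 0.05 s, during which the arm holds its last target. There are 200 camera calls.

## Working session

There is one attempt and no reset: what is moved stays moved. The work goes in short steps, Python scripts to look and compute and a tool call to move; the robot and the scene stay as the last step left them, time stands still between calls to the robot, and variables do not carry over. Pictures are saved under pics/ and viewed, at most 10 in all, crops included, and the job is handed in when it is done.

Besides the shell and the picture viewer there is one more tool, called after ">>>" as name(argument=value, ...) on one line, values as JSON. arm_command: Moves the arm, as the interface text tells. Its arguments: {"type":"object","properties":{"xyz":{"type":"array"},"rot":{"type":"array"},"grip":{"type":"number"},"squeeze":{"type":"number"}},"required":["xyz","rot"]}

```bash
mkdir -p pics; cat > h.py <<'E'
import numpy as np, cv2
from bench import r
def world(cam,at):
    T=np.array(r.camera_model(cam)["T"]); return (T@np.r_[at,1])[:3]
E
python3 - <<'E'
from h import *
ims=[]
for c in ("top","side"):
    im=r.camera(c); ims.append(im)
    for l in ("junction_box","hatch_edge","frame_edge","knob_grip","ring_clamp_mid","blank_flange_1_mid","blank_cap_mid"):
        for d in r.spot_point(l,c)[:1]:
            print(c,l,round(d["conf"],2),world(c,d["at"]).round(3), {k:np.round(v,3) for k,v in d.items() if k not in("conf","at")})
    cv2.imwrite(f"pics/{c}0.png",im[:,:,::-1])
s=r.read_state();print(s["time"],s["ee_pos"],s["eef_rot"],s["width"])
E
```

```text
top junction_box 0.81 [ 0.477 -0.029 -0.002] {}
top hatch_edge 0.9 [ 0.489 -0.114  0.166] {}
top frame_edge 0.87 [ 0.492 -0.119  0.099] {}
top knob_grip 0.39 [ 0.485 -0.078  0.169] {}
top ring_clamp_mid 0.72 [ 0.483 -0.2    0.011] {}
top blank_flange_1_mid 0.41 [ 0.47  -0.276  0.007] {}
top blank_cap_mid 0.45 [0.447 0.123 0.005] {}
side junction_box 0.66 [ 0.486 -0.03  -0.001] {}
side hatch_edge 0.95 [ 0.492 -0.117  0.164] {}
side frame_edge 0.96 [ 0.49  -0.123  0.1  ] {}
side knob_grip 0.54 [ 0.482 -0.073  0.165] {}
side ring_clamp_mid 0.88 [ 0.481 -0.197  0.008] {}
side blank_flange_1_mid 0.7 [ 0.469 -0.266 -0.001] {}
0.8 [ 0.16480334 -0.60291049  0.22259719] [9.91114648e-01 1.33010338e-01 2.35774362e-05 5.98611023e-05] 0.08714810964126866
```

View pics/top0.png

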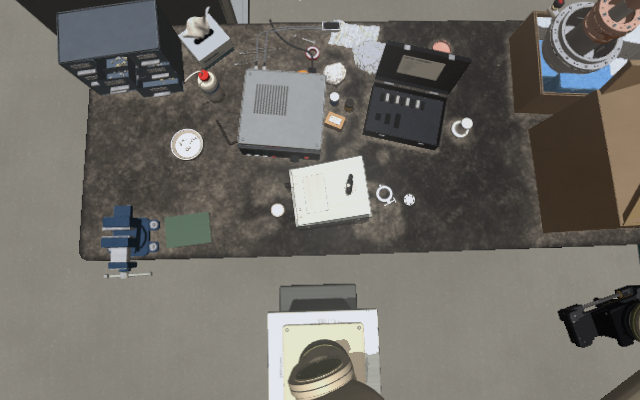

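View pics/side0.png

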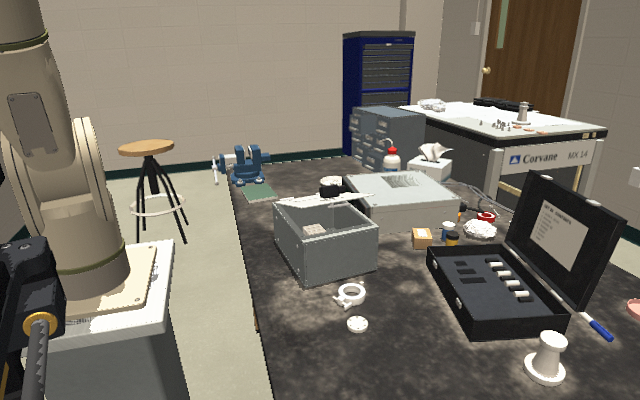

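Top view: the box is at about (330,190) px with the knob at (349,184), the ring clamp at (386,193), the flange at (409,200) and the cap at (277,210). Side view: the hatch is ajar, with the knob at (330,188). I'll move above the knob, using the half-turned wrist so the last joint has range left for turning clockwise.

>>> arm_command(xyz=[[0.01,0.02,0.02],[0.02,0.04,0.04],[0.035,0.065,0.06],[0.05,0.09,0.08],[0.065,0.115,0.1],[0.08,0.14,0.107],[0.097,0.167,0.107],[0.115,0.195,0.107],[0.132,0.222,0.107],[0.15,0.25,0.107],[0.167,0.277,0.107],[0.185,0.305,0.107],[0.202,0.332,0.107],[0.22,0.36,0.107],[0.237,0.385,0.107],[0.255,0.41,0.107],[0.27,0.435,0.107],[0.285,0.46,0.107],[0.3,0.485,0.107],[0.315,0.503,0.107]], rot=[[0,0,0.12],[0,0,0.24],[0,0,0.36],[0,0,0.48],[0,0,0.6],[0,0,0.72],[0,0,0.84],[0,0,0.96],[0,0,1.08],[0,0,1.2],[0,0,1.32],[0,0,1.44],[0,0,1.56],[0,0,1.68],[0,0,1.8],[0,0,1.92],[0,0,2.04],[0,0,2.16],[0,0,2.28],[0,0,2.4]], grip=0.5)

```text
time: 2.47
ee_pos: [0.4804, -0.0973, 0.33]
eef_rot: [0.231, 0.973, 0.0, 0.0]
ft_force: [-0.5, -0.0, 0.5]
width: 0.0433
grip_force: 0.0
```

```bash
python3 - <<'E'
from h import *
c="wrist"
M=r.camera_model(c);T=np.array(M["T"])
im=r.camera(c);cv2.imwrite("pics/w1.png",im[:,:,::-1])
for l in ("junction_box","hatch_edge","frame_edge","knob_grip"):
    for d in r.spot_point(l,c)[:1]: print(l,round(d["conf"],2),world(c,d["at"]).round(4))
s=r.read_state();print(s["time"],s["ee_pos"],s["eef_rot"],s["joint_positions"].round(2) if hasattr(s["joint_positions"],'round') else s["joint_positions"])
print(T.round(3).tolist(),{k:M[k] for k in("fx","fy","cx","cy","k1")},s["ft_force"])
E
```

```text
junction_box 0.82 [ 0.48   -0.0282  0.0023]
hatch_edge 0.91 [ 0.4919 -0.1198  0.1651]
frame_edge 0.75 [ 0.4918 -0.1255  0.1022]
knob_grip 0.97 [ 0.4837 -0.0776  0.1655]
2.7167 [ 0.47947052 -0.10065071  0.32950067] [ 2.36356375e-01  9.71666419e-01 -1.10533517e-04 -1.46157779e-04] [ 0.77  0.03 -0.67  1.6   0.02  1.52  1.2 ]
[[0.45, -0.85, -0.274, 0.404], [0.893, 0.428, 0.138, -0.06], [-0.001, -0.307, 0.952, 0.492], [0.0, 0.0, 0.0, 1.0]] {'fx': 303.6495826508744, 'fy': 303.6495826508744, 'cx': 316.5786068118907, 'cy': 201.60566524338276, 'k1': -0.01373058144436115} [ 0.0316362   0.01679196 -0.03111047]
```

View pics/w1.png

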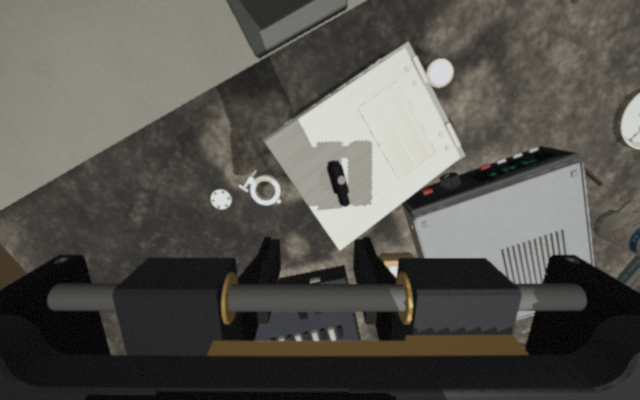

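The wrist view shows the hatch's free edge running from (265,140) to (342,249) px. The wing runs from (332,162) to (344,205), with its hub near (341,181).

```bash
cat >> h.py <<'E'
def ray(M,uv,z):
    x,y=(uv[0]-M["cx"])/M["fx"],(uv[1]-M["cy"])/M["fy"]
    f=1+M["k1"]*(x*x+y*y); x,y=x/f,y/f
    T=np.array(M["T"]); d=T[:3,:3]@[x,-y,-1]; o=T[:3,3]
    return o+d*(z-o[2])/d[2]
E
python3 - <<'E'
from h import *
M=r.camera_model("wrist")
im=cv2.imread("pics/w1.png");g=im[150:215,318:362].max(2)
m=(g<60).astype(np.uint8);ys,xs=np.nonzero(m)
rect=cv2.minAreaRect(np.float32(np.c_[xs+318,ys+150]));print(rect)
a,b=ray(M,(265,140),.165),ray(M,(342,249),.165);e=b-a;print("edge",a,b,(a+b)/2,np.arctan2(e[1],e[0]),np.linalg.norm(e))
p,q=ray(M,(332,162),.178),ray(M,(344,205),.178);e=q-p;print("wing",p,q,np.arctan2(e[1],e[0]),np.linalg.norm(e), ray(M,(341,181),.178))
cv2.imwrite("pics/w1c.png",cv2.resize(im[130:230,280:400],None,fx=6,fy=6,interpolation=cv2.INTER_CUBIC)[:600,:720])
E
```

```text
((338.4888610839844, 183.06210327148438), (45.20304489135742, 13.543983459472656), 73.61045837402344)
edge [ 0.41064698 -0.12809592  0.165     ] [ 0.56330471 -0.11124217  0.165     ] [ 0.48697585 -0.11966905  0.165     ] 0.10995690279144443 0.15358525274894827
wing [ 0.46198522 -0.07486712  0.178     ] [ 0.51025226 -0.08426774  0.178     ] -0.19235473751762877 0.04917396381056879 [ 0.48458649 -0.07543079  0.178     ]
```

View pics/w1c.png

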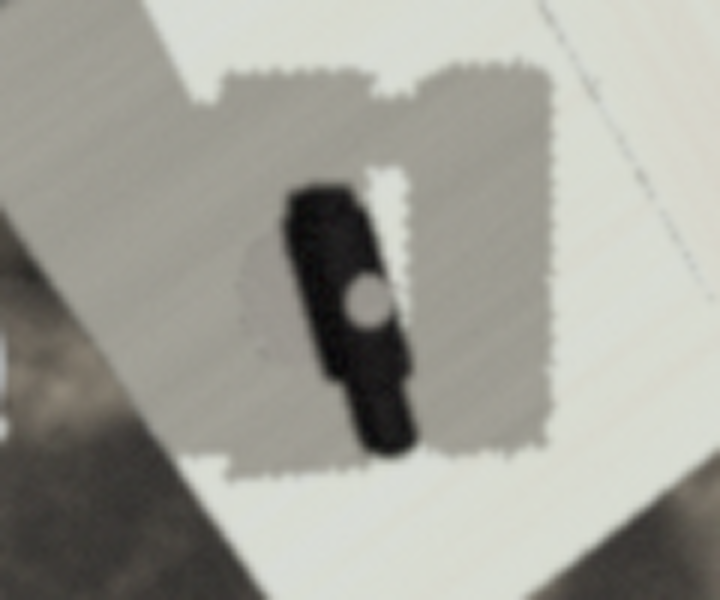

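Box yaw is about 0.11 and the wing points at about -0.19, so the knob angle is about 0.3. I'll align the tool and descend to just above the wing.

>>> arm_command(xyz=[[0.001,0.006,-0.03],[0.002,0.012,-0.06],[0.003,0.018,-0.09],[0.004,0.022,-0.115],[0.004,0.022,-0.135],[0.004,0.022,-0.135],[0.004,0.022,-0.135]], rot=[[0,0,0.1],[0,0,0.2],[0,0,0.286],[0,0,0.286],[0,0,0.286],[0,0,0.286],[0,0,0.286]])

```text
time: 3.3
ee_pos: [0.4831, -0.0791, 0.1945]
eef_rot: [0.096, 0.995, -0.0, -0.001]
ft_force: [0.1, 0.4, 0.1]
width: 0.0437
grip_force: 0.0
```

```bash
python3 - <<'E'
from h import *
c="wrist"
im=r.camera(c);cv2.imwrite("pics/w2.png",im[:,:,::-1])
for l in ("knob_grip","hatch_edge"):
    for d in r.spot_point(l,c)[:1]: print(l,round(d["conf"],2),world(c,d["at"]).round(4))
s=r.read_state();print(s["time"],s["ee_pos"],s["eef_rot"],s["ft_force"])
E
```

```text
knob_grip 0.96 [ 0.4895 -0.0777  0.168 ]
hatch_edge 0.72 [ 0.494  -0.1173  0.1692]
3.45 [ 0.48455466 -0.07863556  0.19625003] [ 9.50192698e-02  9.95474721e-01 -2.48360772e-04  1.16433499e-03] [ 0.20428821  0.67723017 -0.36802773]
```

View pics/w2.png

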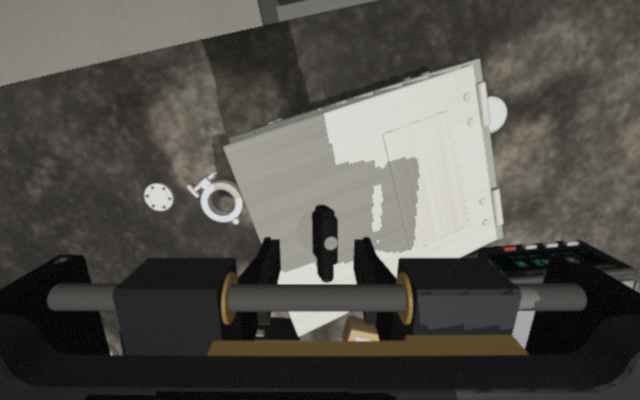

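The wing sits between the fingers (wing at 325 px, fingers at 270 and 367) and is aligned with them. Next I'll press down, following the arc.

>>> arm_command(xyz=[[0.001,0,-0.01],[0.002,0,-0.02],[0.002,0,-0.03],[0.002,-0.001,-0.04],[0.002,-0.004,-0.05],[0.002,-0.006,-0.058],[0.002,-0.008,-0.065],[0.002,-0.009,-0.071],[0.002,-0.01,-0.077],[0.003,-0.011,-0.082],[0.003,-0.012,-0.087],[0.003,-0.012,-0.087]], rot=[[0,0,0],[0,0,0],[0,0,0],[0,0,0],[0,0,0],[0,0,0],[0,0,0],[0,0,0],[0,0,0],[0,0,0],[0,0,0],[0,0,0]])

```text
time: 4.45
ee_pos: [0.4867, -0.0901, 0.1068]
eef_rot: [0.094, 0.996, 0.0, -0.0]
ft_force: [-0.0, 0.8, 1.4]
width: 0.0436
grip_force: 0.9
```

>>> arm_command(xyz=[[0,0,-0.002],[0,0,-0.003],[0,0,-0.004],[0,0,-0.005],[0,0,-0.005]], rot=[[0,0,0],[0,0,0],[0,0,0],[0,0,0],[0,0,0]])

```text
time: 4.87
ee_pos: [0.4869, -0.0902, 0.1034]
eef_rot: [0.094, 0.996, -0.0, 0.0]
ft_force: [-5.3, -0.4, 10.6]
width: 0.0436
grip_force: 5.3
```

```bash
python3 - <<'E'
from h import *
c="wrist"
im=r.camera(c);cv2.imwrite("pics/w3.png",im[:,:,::-1])
for l in ("knob_grip","hatch_edge"):
    for d in r.spot_point(l,c)[:1]: print(l,round(d["conf"],2),world(c,d["at"]).round(4))
s=r.read_state();print(s["time"],s["ee_pos"],s["eef_rot"],s["ft_force"],s["joint_positions"])
E
```

```text
knob_grip 0.55 [ 0.4888 -0.0891  0.1203]
5.0167 [ 0.48686021 -0.09013191  0.10335614] [ 9.43616218e-02  9.95537930e-01 -3.21693346e-04  1.00983053e-04] [-5.1141234   0.2134072  11.34158779] [ 0.71753096  0.22005999 -0.68589858  1.91076307  0.15948721  1.06469443
  1.347563  ]
```

View pics/w3.png

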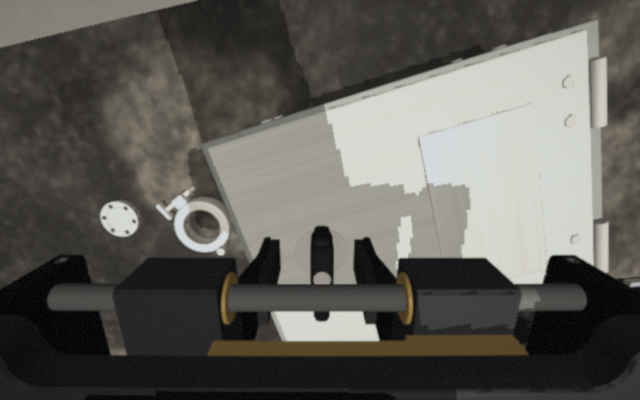

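The hatch is shut: the tip is at z = 0.103 with about 11 N, and the wing is centred. Now I'll close on the wing.

>>> arm_command(xyz=[[0.001,0,0],[0.001,0,0],[0.001,0,0],[0.001,0,0],[0.001,0,0],[0.001,0,0]], rot=[[0,0,0],[0,0,0],[0,0,0],[0,0,0],[0,0,0],[0,0,0]], grip=0, squeeze=25)

```text
time: 5.52
ee_pos: [0.4891, -0.0881, 0.1035]
eef_rot: [0.094, 0.996, 0.001, 0.001]
ft_force: [3.1, 10.5, 5.1]
width: 0.0114
grip_force: 26.6
```

>>> arm_command(xyz=[[0,0.001,0],[0,0.002,0],[0,0.002,0],[0,0.002,0],[0,0.002,0],[0,0.002,0],[0,0.002,0],[0,0.002,0],[0,0.002,0]], rot=[[0,0,-0.05],[0,0,-0.1],[0,0,-0.16],[0,0,-0.22],[0,0,-0.28],[0,0,-0.34],[0,0,-0.4],[0,0,-0.4],[0,0,-0.4]])

```text
time: 6.27
ee_pos: [0.4888, -0.0888, 0.1034]
eef_rot: [0.291, 0.957, -0.0, 0.001]
ft_force: [-0.1, -2.9, 5.4]
width: 0.0116
grip_force: 27.4
```

>>> arm_command(xyz=[[0,0,-0.001],[0,-0.001,-0.001],[0,-0.001,-0.001],[0,-0.001,-0.001],[0,-0.001,-0.001],[0,-0.001,-0.001],[0,-0.001,-0.001],[0,-0.001,-0.001],[0,-0.001,-0.001],[0,-0.001,-0.001],[0,-0.001,-0.001],[0,-0.001,-0.001],[0,-0.001,-0.001],[0,-0.001,-0.001],[0,-0.001,-0.001],[0,-0.001,-0.001]], rot=[[0,0,-0.06],[0,0,-0.12],[0,0,-0.18],[0,0,-0.24],[0,0,-0.3],[0,0,-0.36],[0,0,-0.42],[0,0,-0.48],[0,0,-0.54],[0,0,-0.6],[0,0,-0.66],[0,0,-0.72],[0,0,-0.78],[0,0,-0.84],[0,0,-0.84],[0,0,-0.84]])

```text
time: 7.6
ee_pos: [0.4873, -0.0899, 0.1032]
eef_rot: [0.656, 0.755, -0.001, 0.0]
ft_force: [-12.6, -1.5, 23.5]
width: 0.0119
grip_force: 32.7
```

```bash
python3 - <<'E'
from h import *
c="wrist"
im=r.camera(c);cv2.imwrite("pics/w4.png",im[:,:,::-1])
s=r.read_state();print(s["time"],s["ee_pos"],s["eef_rot"],s["ft_force"],s["torque"],s["joint_positions"])
E
```

```text
7.65 [ 0.48730924 -0.08993783  0.10322462] [ 6.55582684e-01  7.55122613e-01 -1.03535736e-03  3.34318480e-04] [-13.25240325  -1.64520083  24.0918627 ] [-0.29968942  2.76387211 -0.11804552] [ 0.58773483  0.19942883 -0.5429766   1.91519266  0.12003218  1.05888868
  0.13537035]
```

View pics/w4.png

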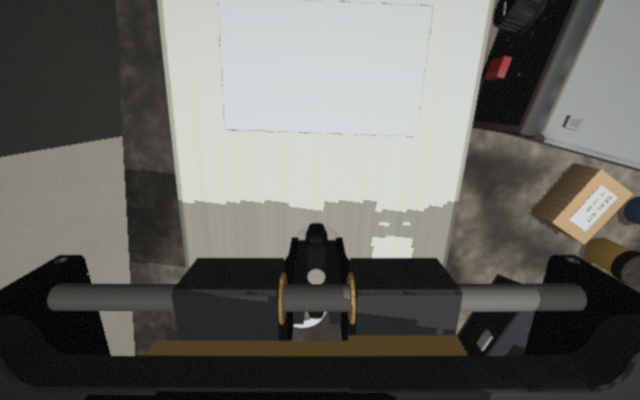

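The tool is now square to the box, with the knob at about 1.54 rad. I'll release it and lift off.

>>> arm_command(xyz=[[0,0,0.001],[-0.001,0,0.001],[-0.001,0,0.001],[-0.001,0,0.001],[-0.001,0,0.002],[-0.001,0,0.01],[-0.001,0,0.025],[-0.001,0,0.045],[-0.001,0,0.075],[-0.001,0,0.105],[-0.001,0,0.135],[-0.001,0,0.165],[-0.001,0,0.19],[-0.001,0,0.19],[-0.001,0,0.19]], rot=[[0,0,0],[0,0,0],[0,0,0],[0,0,0],[0,0,0],[0,0,0],[0,0,0],[0,0,0],[0,0,0],[0,0,0],[0,0,0],[0,0,0],[0,0,0],[0,0,0],[0,0,0]], grip=0.4)

```text
time: 8.9
ee_pos: [0.4869, -0.0889, 0.2926]
eef_rot: [0.655, 0.755, 0.0, 0.001]
ft_force: [0.6, -0.2, -0.9]
width: 0.0348
grip_force: 0.0
```

```bash
python3 - <<'E'
from h import *
for c in("wrist","side"):
    im=r.camera(c);cv2.imwrite(f"pics/{c}5.png",im[:,:,::-1])
    for l in ("knob_grip","hatch_edge"):
        for d in r.spot_point(l,c)[:1]: print(c,l,round(d["conf"],2),world(c,d["at"]).round(4))
s=r.read_state();print(s["time"],s["ee_pos"],s["ft_force"],s["width"])
E
```

```text
wrist knob_grip 0.68 [ 0.4859 -0.0892  0.1158]
wrist hatch_edge 0.95 [ 0.4924 -0.1294  0.1053]
side knob_grip 0.7 [ 0.4869 -0.0883  0.1203]
side hatch_edge 0.63 [ 0.4933 -0.1289  0.107 ]
9.2 [ 0.48630639 -0.0888568   0.29061814] [-0.06767515 -0.37360914  0.55718408] 0.034951849557317255
```

View pics/wrist5.png

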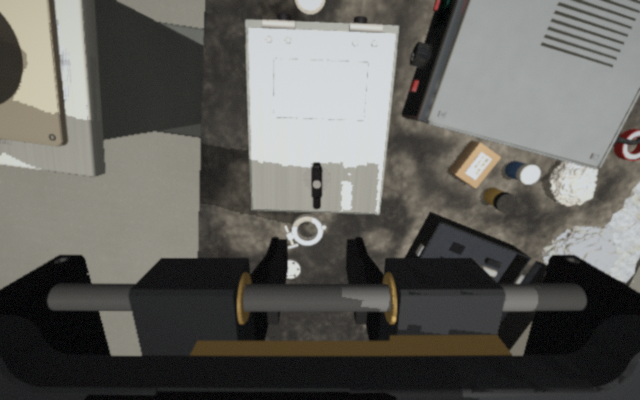

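The hatch is shut, with its edge at z of about 0.105. The wing at (317,185) px is perpendicular to the frame edge, the ring clamp, flange and cap are undisturbed, and the robot is clear.

```bash
python3 -c "
from bench import r
print(r.close_job())"
```

```text
the job is handed in; nothing more can be done
None
```

The hatch is pressed shut and the wing knob turned to about 1.54 rad; it stayed shut after release, the small things look undisturbed, and I handed the job in at about 9 s (no verdict came back).

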